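# Serve the orange gumball from the desk dispenser

### The job

Press down the green paddle on the orange gumball's side of the desk dispenser, so that the other end of that rocking lever lifts the pink gate and the orange gumball rolls into the tray; then let the paddle come back up so that the gate shuts. Use only pushing on the paddle with the fingers: do not touch the gumballs or the gates. Leave the blue gumball waiting behind its shut gate, and do not disturb the mouse, the mug or the microphone.

Things in the scene. Friction and masses are not known exactly. Their poses are not given: they have to be found in the camera images.
- dispenser: Gumball dispenser fixed to the desk, white and grey, base 250 x 170 mm, turned up to 0.45 rad either way. Origin: on the desk under its middle; x runs from the tray (front, -x, towards the robot) to the 98 mm back wall, y to its left. Two open-topped lanes, 32 mm wide, centred at y = +19 (left) and -19 mm (right), slope down to the tray. Highest part, the gates' crossbars: 118 mm, raised 150 mm.
- tray (a point): Centre of the grey tray floor, 82 mm in front (-x) of the dispenser's origin and 14 mm above the desk. The tray is inside about 80 x 84 mm, its walls 36 mm tall; both lanes empty into it.
- paddle_left_top (a point): Centre of the top of the left lever's green paddle (34 x 34 mm, 8 mm thick), at the lever's front end; at rest in the dispenser's frame x = -90, y = +63, z = 107 mm, its front edge tilted 0.2 rad upwards. Press here, down: at the stop it has sunk by about 38 mm and moved under 10 mm sideways along the lever. It moves with the lever.
- paddle_right_top (a point): The same for the right lever's green paddle, at y = -63 mm in the dispenser's frame.
- rocker_left: The left rocking lever as one part: green paddle in front, dark bar, crossbar and pink gate at the rear. Origin: on its axle, in the dispenser's frame x = 0, y = +60, z = 85 mm; its axes are the dispenser's when at rest.
- rocker_right: The same on the right, at y = -60 mm.
- lever_left (a joint): Left rocking lever, dark, along x beside the left lane at y = +60 mm, on an axle at x = 0, z = 85 mm; works the left gate only. Angle, rad: 0 at rest (paddle up, gate shut), grows as the paddle is pressed, stop at 0.42; the ball passes under the gate from about 0.3. A spring pushes the paddle up, 2 N at rest to 5 N fully down; let go, it returns to 0.
- lever_right (a joint): The same for the right rocking lever, at y = -60 mm; it works the right lane's gate only.
- gate_left (a point): Middle of the lower edge of the left lane's gate: a pink plate, 28 mm wide and 40 mm tall, that hangs across the lane from a dark crossbar on the rear end of the left lever, 70 mm behind the axle. The crossbar counts as part of the gate.
- gate_right (a point): The same for the right lane.
- orange_gumball: Orange ball, 26 mm across, 12 g; origin at its centre. At the start it rests behind (on the +x side of) the shut gate of one lane, left or right by chance, 87 mm behind the dispenser's origin. With the gate held up it takes about half a second to roll into the tray.
- blue_gumball: Blue ball of the same size behind the gate of the other lane; it stays there.
- mouse: Loose grey computer mouse, 115 x 60 x 36 mm, standing to the right of the dispenser. Origin: centre of its underside.
- mug: Loose blue mug, 80 mm across, 90 mm tall, with a handle, to the left and nearer the robot. Origin: centre of its underside.
- microphone: Loose black desk microphone on a round foot 90 mm across, 172 mm tall, to the left of the dispenser. Origin: centre of its underside.

How it is judged:
On the way, in this order (a step that is already met when the one before it is completed fails the run):
1. the fingers press the paddle on the orange gumball's side down far enough to lift its gate (lever past 0.25 rad) (((y of blue_gumball in the frame of dispenser below 0 m and (value of joint lever_left above 0.25 rad and contact force between the fingers and rocker_left above 0.5 N)) or (y of blue_gumball in the frame of dispenser above 0 m and (value of joint lever_right above 0.25 rad and contact force between the fingers and rocker_right above 0.5 N)))), for 0.1 s.
2. the orange gumball has rolled into the tray (x of orange_gumball in the frame of dispenser between -0.13 and -0.045 m and y of orange_gumball in the frame of dispenser between -0.045 and 0.045 m and z of orange_gumball in the frame of dispenser below 0.045 m), for 0.1 s.
At the end, for the whole second after the job is handed in: The orange gumball lies still in the tray (within its walls, under 50 mm/s), both levers are back up within 0.03 rad of rest so both gates are shut, the blue gumball is within 15 mm of where it waited behind its gate, and the mouse, mug and microphone are within 20 mm of where they stood (all of step 2 and linear speed of orange_gumball below 0.05 m/s and value of joint each of lever_left, lever_right below 0.03 rad and x of blue_gumball in the frame of dispenser above 0.07 m and distance of blue_gumball from where it was at the start of the episode below 0.015 m and distance of each of mouse, mug, microphone from where it was at the start of the episode below 0.02 m); the robot touches nothing.
It fails at once if the robot touches a gumball (over 0.3 N) (contact force between any of the fingers, the arm and orange_gumball above 0.3 N or contact force between any of the fingers, the arm and blue_gumball above 0.3 N).
It fails at once if the robot touches a gate (over 1 N) instead of pressing the paddle (contact force between any of the fingers, the arm and crossbar_left above 1 N or contact force between any of the fingers, the arm and gate_plate_left above 1 N or contact force between any of the fingers, the arm and crossbar_right above 1 N or contact force between any of the fingers, the arm and gate_plate_right above 1 N).
It fails at once if the blue gumball's lever is pressed beyond 0.12 rad ((y of blue_gumball in the frame of dispenser below 0 m and value of joint lever_right above 0.12 rad) or (y of blue_gumball in the frame of dispenser above 0 m and value of joint lever_left above 0.12 rad)).
It fails at once if the blue gumball moves more than 15 mm (distance of blue_gumball from where it was at the start of the episode above 0.015 m).
It fails at once if the mouse, mug or microphone is moved more than 20 mm or tipped (distance of any of mouse, mug, microphone from where it was at the start of the episode above 0.02 m or angle between any of mouse, mug, microphone's own z axis and vertical above 0.35 rad).
It also fails if it takes over 32 s, if anything falls off the work surface, if the arm or the gripper's body presses on something with over 40 N, if the wrist force passes 120 N, or if a joint passes its speed limit or range.

### The arm

A 6-joint arm with a two-finger parallel gripper is mounted at the origin on the work surface. World frame = base frame: x ahead of the robot, y to its left, z up, the work surface at z = 0. Lengths are in m, angles in rad, forces in N, time in s.
With the tool pointing down it reaches from about 0.3 to 0.775 m from the base axis. Payload 14.6 kg.
Tool frame: the origin (TCP) lies between the finger pads; the fingertips stand nose_length ahead of it and the grasp point (between the pads) lies 3 mm ahead of it (nose_length is the distance from the TCP to the fingertips, in m); x points along the fingers, z is the direction in which the jaws open and shut, and the axes are right-handed (so a half turn about x gives the same grasp; the last joint's range is limited). The gripper opens to 94 mm and grips with 3 to 60 N. Pads are 16 mm wide; open, the fingers measure 119 mm over their backs; the gripper's body (75 mm by 177 mm) begins 78 mm behind the grasp point.
Start: joints at [1.069, 0.3, 1.521, -0, 1.321, -0.067], TCP at [0.232, 0.499, 0.227] pointing down, gripper open.
Joint ranges: [-3.03, 3.03], [-0.79, 2.21], [0.23, 2.52], [-1.04, 4.18], [0, 3.07], [-2.55, 2.55]. Speed limits (rad/s): [2.22, 2.22, 2.57, 3.14, 3.14, 3.14].

### API

Orientations are given as a 3x3 rotation matrix whose columns are the frame's x, y, z axes.
In Python, from bench import * gives the robot as it stands.
- The arm moves only by the tool arm_command, never from a script. Its argument "series" is a list of rows, each an object with "grip": the gripper command: -1 is fully open, 1 is shut, values between are in proportion; "travel": the shift along the tool's x, y, z in cm, a list of three; "rot": the turn, a rotation vector about the tool's x, y, z in rad, a list of three. A call has exactly 8 rows; each row is the pose to reach, as a shift and turn from the pose commanded when the call began, along the tool's axes at that moment; what a row does not reach only later rows make up. A row lasts 1/10 s, in which the tool goes at most 50 mm and 8.59 degrees, less where a joint would pass 70% of its speed; a pose out of reach is approached as far as the arm can. A call with a gripper value outside its range is refused whole. The fingers move at their own pace and stop on an object; the grip force is fixed at half the most. Time passes only in rows, so rows that repeat a pose let the fingers close, or fill a call up. It gives the time, the measured TCP pose, the force and the opening at its end, in the units of the state.
- get_obs(): the state, without advancing time (a new reading comes with each control period).
- capture(name): name is "scene" or "top" or "wrist"; returns the picture (400x640x3 uint8, blue, green, red); there is no depth.
- camera_info(name): a dict with "fx", "fy", "cx", "cy" (pixels), "rvec" (rotation vector, rad) and "tvec" (3), from world to camera coordinates, as OpenCV has them. Camera axes: x right, y down, z forward; pixel columns grow to the right and rows downward; lengths in m; the calibration is good to about 2 mm. A picture is of the moment at which its call begins: read the wrist's pose just before it. camera_info takes no time and is no camera call; for the wrist camera it gives the pose at the moment of the call.
- job_done(): hands the job in, once; it reports no verdict.
The state is a dict: "time": time; "qpos": joint angles; "joint_velocities": joint speeds; "joint_torque": joint torques, N m; "ee_pos": TCP position; "ee_rot": TCP orientation; "force": force on the tool from outside, world axes, zero at the start; "wrist_torque": the same for the moment, N m; "finger_gap": finger opening in m.
Only numpy, scipy, OpenCV 4.12 (cv2) and the standard library are available. Lean on these libraries where they do the work, as an engineer would, in place of code of your own. Each camera call takes 0.05 s, during which the arm holds its last target. There are 200 camera calls.

## Working session

There is one attempt and no reset: what is moved stays moved. The work goes in short steps, Python scripts to look and compute and a tool call to move; the robot and the scene stay as the last step left them, time stands still between calls to the robot, and variables do not carry over. Pictures are saved under pics/ and viewed, about 8 in all and at most 12, crops included, and the job is handed in when it is done.

Besides the shell and the picture viewer there is one more tool, called after "Call:" as name(argument=value, ...) on one line, values as JSON. arm_command: Moves the arm, as the interface text tells. Its arguments: {"type":"object","properties":{"series":{"type":"array"}},"required":["series"]}

```bash
mkdir -p pics
python3 - <<'E'
from bench import *
import cv2,numpy as np
o=get_obs();print(o)
for n in("scene","top"):
    im=capture(n);cv2.imwrite(f"pics/{n}0.png",im);print(n,camera_info(n))
E
```

```text
{'time': 0.0, 'qpos': array([ 1.06938365e+00,  3.00444472e-01,  1.52160218e+00,  4.09258652e-05,
        1.32066550e+00, -6.66213844e-02]), 'joint_velocities': array([-0.00096973, -0.00043757, -0.00142252, -0.00072175, -0.00022519,
        0.00024421]), 'joint_torque': array([-3.68565870e-04, -5.31791461e+01, -3.52743351e+01,  7.09034060e-02,
        2.42679776e-02, -1.20645532e-04]), 'ee_pos': array([0.23156178, 0.49861651, 0.22689199]), 'ee_rot': array([[-5.72872895e-04, -9.06953665e-01,  4.21230010e-01],
       [-9.62630330e-04,  4.21230385e-01,  9.06953161e-01],
       [-9.99999373e-01,  1.14080099e-04, -1.11437258e-03]]), 'force': array([-0.88596331,  0.59651179, -0.67348329]), 'wrist_torque': array([-0.01142859,  0.00509495,  0.01270322]), 'finger_gap': 0.09387292657578006}
scene {'fx': 369.5725051178835, 'fy': 369.5725051178835, 'cx': 320.1245189656058, 'cy': 195.90254563436994, 'rvec': array([ 2.04116933,  1.41192974, -0.57354242]), 'tvec': array([-0.22280117, -0.31917745,  1.32705015])}
top {'fx': 376.4436977304467, 'fy': 376.4436977304467, 'cx': 316.2650113244819, 'cy': 190.3156349301283, 'rvec': array([ 2.13460466, -2.18986194,  0.12098156]), 'tvec': array([0.03089978, 0.56788544, 0.866848  ])}
```

View pics/scene0.png

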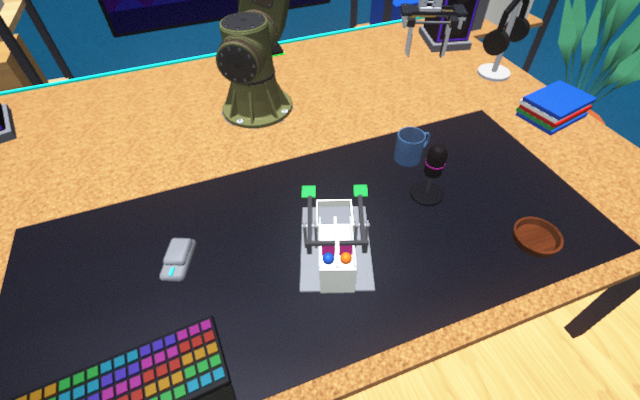

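View pics/top0.png

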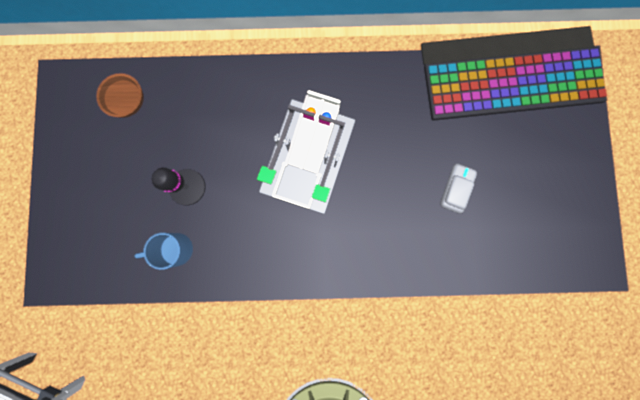

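The top view has the robot at the bottom and +y to the left. It shows orange at (311,112), left of blue at (326,117), and green paddles at (266,176) on the left and (320,193) on the right. The scene view is from behind and agrees: orange at (346,258), its paddle at (361,190). So I press the left paddle. Mug (165,250) and microphone (175,185) stand to its left. Next I triangulate.

```bash
cat > h.py <<'E'
import cv2,numpy as np
from bench import *
def blobs(im,lo,hi,amin=15):
    m=cv2.inRange(cv2.cvtColor(im,cv2.COLOR_BGR2HSV),lo,hi)
    n,_,s,c=cv2.connectedComponentsWithStats(m)
    return [(c[i].round(1),int(s[i,4])) for i in range(1,n) if s[i,4]>=amin]
def P(n):
    k=camera_info(n);K=np.array([[k['fx'],0,k['cx']],[0,k['fy'],k['cy']],[0,0,1]])
    R=cv2.Rodrigues(k['rvec'])[0];return K@np.c_[R,k['tvec']],K,R,k['tvec']
def tri(a,b):
    X=cv2.triangulatePoints(P("top")[0],P("scene")[0],np.array(a,float).reshape(2,1),np.array(b,float).reshape(2,1));return (X[:3]/X[3]).ravel()
def plane(n,uv,z):
    _,K,R,t=P(n);d=R.T@np.linalg.inv(K)@[*uv,1];c=-R.T@t;return c+d*(z-c[2])/d[2]
E
python3 - <<'E'
from h import *
t=cv2.imread("pics/top0.png");s=cv2.imread("pics/scene0.png")
r={}
for n,im,x0,x1,y0,y1 in(("top",t,230,380,80,230),("scene",s,285,385,170,300)):
    w=np.zeros_like(im);w[y0:y1,x0:x1]=im[y0:y1,x0:x1]
    r[n]=[blobs(w,(50,150,80),(75,255,255)),blobs(w,(5,180,150),(20,255,255)),blobs(w,(105,200,100),(125,255,255))]
    print(n,r[n])
g=lambda n:sorted(r[n][0],key=lambda q:-q[1])[:2]
gt=sorted(g("top"),key=lambda q:q[0][0]);gs=sorted(g("scene"),key=lambda q:-q[0][0])
L,R=[tri(a[0],b[0]) for a,b in zip(gt,gs)]
print("L",L,"R",R,"dist",np.linalg.norm(L-R))
print("plane z=.107",[plane(n,q[0],.107).round(4) for n,l in(("top",gt),("scene",gs)) for q in l])
if r["top"][1] and r["scene"][1]: 
    O=tri(r["top"][1][0][0],r["scene"][1][0][0]);print("orange",O)
d=(L-R)[:2];print("yaw",np.arctan2(-d[0],d[1]))
yaw=np.arctan2(-d[0],d[1]);c,s_=np.cos(yaw),np.sin(yaw);RR=np.array([[c,-s_],[s_,c]])
org=(L+R)[:2]/2-RR@[-.09,0];print("org",org,"orange local",RR.T@(O[:2]-org))
E
```

```text
top [[(array([265.5, 174.6]), 203), (array([320.5, 192.9]), 178)], [], []]
scene [[(array([308.2, 190.9]), 165), (array([360.3, 189.8]), 162)], [(array([345.5, 257.7]), 77)], []]
L [0.5971191  0.12541226 0.1065563 ] R [0.55390959 0.00613621 0.10555627] dist 0.1268654349772229
plane z=.107 [array([0.5976, 0.1271, 0.107 ]), array([0.5541, 0.0073, 0.107 ]), array([0.5972, 0.1233, 0.107 ]), array([0.5549, 0.0046, 0.107 ])]
yaw -0.34755911196149464Traceback (most recent call last):
  File "<stdin>", line 17, in <module>
NameError: name 'O' is not defined
```

Run:
```python
from h import *
import bench
print([n for n in dir(bench) if not n.startswith('_')], getattr(bench,'nose_length',None))
for n,uv,z in(("mic head",(167,180),.15),("mic foot",(187,187),.01),("mug",(163,251),.09),("orange(top)",(311,112),.1),("blue",(326,117),.1)):print(n,plane("top",uv,z).round(3))
o=get_obs();R0=o['ee_rot'];p0=o['ee_pos']
y=-.348;z=np.array([np.cos(y),np.sin(y),0]);x=np.array([0,0,-1.]);Rt=np.c_[x,np.cross(z,x),z]
print("rot",cv2.Rodrigues(R0.T@Rt)[0].ravel())
for p in([.232,.499,.30],[.597,.126,.30],[.597,.126,.2]):print(p,(R0.T@(np.array(p)-p0)*100).round(2))
```

```text
['Unreachable', 'camera_info', 'capture', 'get_obs', 'job_done', 'nose_length'] 0.022
mic head [0.585 0.327 0.15 ]
mic foot [0.587 0.333 0.01 ]
mug [0.436 0.356 0.09 ]
orange(top) [0.739 0.024 0.1  ]
blue [ 0.727 -0.01   0.1  ]
rot [ 1.48398793e+00 -8.66507513e-04  6.84596103e-04]
[0.232, 0.499, 0.3] [-7.3  -0.02  0.04]
[0.597, 0.126, 0.3] [ -7.29 -48.84 -18.41]
[0.597, 0.126, 0.2] [  2.71 -48.84 -18.4 ]
```

Call:
arm_command(series=[{"grip": 1,"travel": [-5,0,0],"rot": [0,0,0]},{"grip": 1,"travel": [-7.3,-2,-0.8],"rot": [0.1,0,0]},{"grip": 1,"travel": [-7.3,-6.5,-2.5],"rot": [0.25,0,0]},{"grip": 1,"travel": [-7.3,-11,-4.2],"rot": [0.4,0,0]},{"grip": 1,"travel": [-7.3,-15.5,-5.8],"rot": [0.5,0,0]},{"grip": 1,"travel": [-7.3,-20,-7.5],"rot": [0.65,0,0]},{"grip": 1,"travel": [-7.3,-24.5,-9.2],"rot": [0.8,0,0]},{"grip": 1,"travel": [-7.3,-29,-11],"rot": [0.9,0,0]}])

```text
time: 0.9
ee_pos: [0.4494, 0.2752, 0.3003]
ee_rot: [[-0.0, -0.228, 0.974], [-0.0, 0.974, 0.228], [-1.0, -0.0, -0.0]]
force: [0.5, 0.4, -0.0]
finger_gap: 0.0335
```

```bash
cat > d.py <<'E'
from h import *
def go(p,y=-.348):
    o=get_obs();R0=o['ee_rot'];z=np.array([np.cos(y),np.sin(y),0]);x=np.array([0,0,-1.]);Rt=np.c_[x,np.cross(z,x),z]
    print(o['time'],o['ee_pos'].round(4),o['force'].round(2),o['finger_gap'],"travel",(R0.T@(np.array(p)-o['ee_pos'])*100).round(2),"rot",cv2.Rodrigues(R0.T@Rt)[0].ravel().round(3))
E
python3 -c "
from d import *
go([.597,.126,.25])"
```

```text
0.9 [0.4494 0.2752 0.3003] [ 0.55  0.44 -0.02] 0.03349269278258213 travel [  5.02 -17.9   10.97] rot [ 0.578 -0.     0.   ]
```

Call:
arm_command(series=[{"grip": 1,"travel": [0,-3.5,2.1],"rot": [0.12,0,0]},{"grip": 1,"travel": [0,-7,4.3],"rot": [0.25,0,0]},{"grip": 1,"travel": [0,-10.5,6.4],"rot": [0.38,0,0]},{"grip": 1,"travel": [1,-14,8.6],"rot": [0.5,0,0]},{"grip": 1,"travel": [3,-17,10.4],"rot": [0.58,0,0]},{"grip": 1,"travel": [5,-17.9,11],"rot": [0.58,0,0]},{"grip": 1,"travel": [8,-17.9,11],"rot": [0.58,0,0]},{"grip": 1,"travel": [10,-17.9,11],"rot": [0.58,0,0]}])

```text
time: 1.7
ee_pos: [0.5968, 0.128, 0.1979]
ee_rot: [[-0.003, 0.338, 0.941], [-0.0, 0.941, -0.338], [-1.0, -0.001, -0.002]]
force: [-0.5, -0.2, -1.2]
finger_gap: 0.0002
```

Run:
```python
from d import *
t=capture("top");s=capture("scene");w=capture("wrist")
a=cv2.resize(t[60:260,200:440],None,fx=1.6,fy=1.6);b=cv2.resize(s[100:300,220:460],None,fx=1.6,fy=1.6)
cv2.imwrite("pics/c1.png",np.hstack([a,b]))
go([.597,.126,.131])
```

```text
1.85 [0.5968 0.1285 0.1995] [-0.31 -0.34 -0.  ] 0.00033067444295618886 travel [ 6.85 -0.22  0.12] rot [ 0.004 -0.002  0.001]
```

View pics/c1.png

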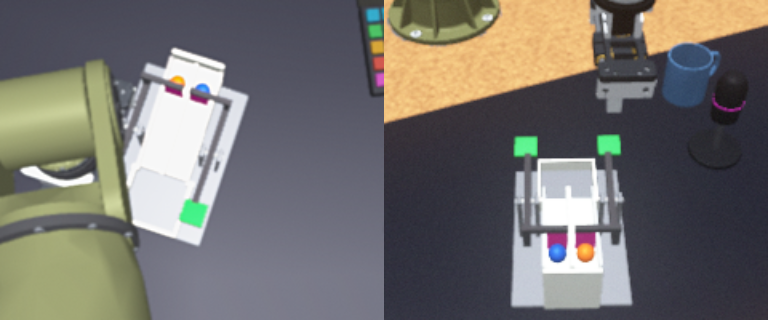

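The crop shows the closed fingers above and in line with the left paddle. Tip is at crop (615,105), paddle at (609,146), and both balls are still behind their gates. I'll descend to about 15 mm above the paddle and check the alignment.

Call:
arm_command(series=[{"grip": 1,"travel": [2,-0.2,0.1],"rot": [0,0,0]},{"grip": 1,"travel": [4,-0.2,0.1],"rot": [0,0,0]},{"grip": 1,"travel": [5,-0.2,0.1],"rot": [0,0,0]},{"grip": 1,"travel": [5.5,-0.2,0.1],"rot": [0,0,0]},{"grip": 1,"travel": [5.5,-0.2,0.1],"rot": [0,0,0]},{"grip": 1,"travel": [5.5,-0.2,0.1],"rot": [0,0,0]},{"grip": 1,"travel": [5.5,-0.2,0.1],"rot": [0,0,0]},{"grip": 1,"travel": [5.5,-0.2,0.1],"rot": [0,0,0]}])

```text
time: 2.65
ee_pos: [0.5976, 0.1264, 0.1461]
ee_rot: [[0.001, 0.337, 0.941], [0.0, 0.941, -0.337], [-1.0, 0.0, 0.001]]
force: [0.4, -0.0, -0.5]
finger_gap: 0.0005
```

Run:
```python
from d import *
s=capture("scene");w=capture("wrist")
b=cv2.resize(s[130:260,290:420],None,fx=3,fy=3);b=cv2.resize(b,(400,400))
cv2.imwrite("pics/c2.png",np.hstack([b,cv2.resize(w,(400,250)) if 0 else cv2.copyMakeBorder(cv2.resize(w,(400,250)),0,150,0,0,cv2.BORDER_CONSTANT)]))
go([.597,.126,.131])
o=get_obs();tip=o['ee_pos']-[0,0,.022]
k=P("scene")[0]@[*tip,1];print("tip px",k[:2]/k[2])
```

```text
2.75 [0.5975 0.1264 0.1458] [ 0.24  0.93 -0.67] 0.0006648207894059012 travel [ 1.48 -0.05 -0.04] rot [ 0.004  0.    -0.   ]
tip px [361.98302845 184.68748364]
```

View pics/c2.png

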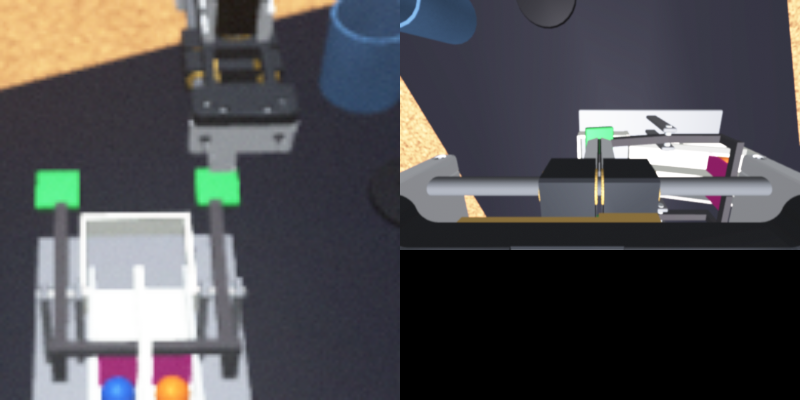

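The tip's predicted pixel is (362,185), and it appears there, directly above the far edge of the green paddle (rows 185–197). The wrist view shows the paddle centred on the fingers. Now I press down.

Call:
arm_command(series=[{"grip": 1,"travel": [1,0,0],"rot": [0,0,0]},{"grip": 1,"travel": [2,0,0],"rot": [0,0,0]},{"grip": 1,"travel": [3,0,0],"rot": [0,0,0]},{"grip": 1,"travel": [4,0,0],"rot": [0,0,0]},{"grip": 1,"travel": [5,0,0],"rot": [0,0,0]},{"grip": 1,"travel": [5.1,0,0],"rot": [0,0,0]},{"grip": 1,"travel": [5.1,0,0],"rot": [0,0,0]},{"grip": 1,"travel": [5.1,0,0],"rot": [0,0,0]}])

```text
time: 3.55
ee_pos: [0.5973, 0.1263, 0.0947]
ee_rot: [[-0.0, 0.337, 0.941], [-0.0, 0.941, -0.337], [-1.0, -0.0, -0.0]]
force: [-3.1, -0.2, 3.6]
finger_gap: 0.0
```

Run:
```python
from d import *
s=capture("scene")
cv2.imwrite("pics/c3.png",cv2.resize(s[150:300,270:420],(500,500)))
go([.597,.126,.131])
```

```text
3.6 [0.5973 0.1263 0.0948] [-3.19 -0.58  4.23] 0.0007620705927013715 travel [-3.62 -0.04 -0.02] rot [ 0.004 -0.     0.   ]
```

View pics/c3.png

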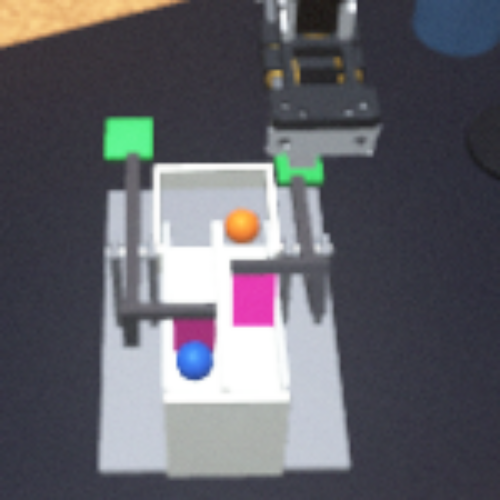

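The left gate is up and orange, at crop (242,225), is just dropping into the tray. Blue still waits at (195,360). I'll hold briefly, then lift off.

Call:
arm_command(series=[{"grip": 1,"travel": [0,0,0],"rot": [0,0,0]},{"grip": 1,"travel": [0,0,0],"rot": [0,0,0]},{"grip": 1,"travel": [0,0,0],"rot": [0,0,0]},{"grip": 1,"travel": [0,0,0],"rot": [0,0,0]},{"grip": 1,"travel": [0,0,0],"rot": [0,0,0]},{"grip": 1,"travel": [-0.5,0,0],"rot": [0,0,0]},{"grip": 1,"travel": [-1.2,0,0],"rot": [0,0,0]},{"grip": 1,"travel": [-2,0,0],"rot": [0,0,0]}])

```text
time: 4.4
ee_pos: [0.5976, 0.1264, 0.1152]
ee_rot: [[0.0, 0.337, 0.941], [0.0, 0.941, -0.337], [-1.0, 0.0, 0.0]]
force: [-0.3, -0.8, 4.0]
finger_gap: 0.0009
```

Call:
arm_command(series=[{"grip": 1,"travel": [-0.8,0,0],"rot": [0,0,0]},{"grip": 1,"travel": [-1.6,0,0],"rot": [0,0,0]},{"grip": 1,"travel": [-3,0,0],"rot": [0,0,0]},{"grip": 1,"travel": [-6,0,0],"rot": [0,0,0]},{"grip": 1,"travel": [-10,0,0],"rot": [0,0,0]},{"grip": 1,"travel": [-14,0,0],"rot": [0,0,0]},{"grip": 1,"travel": [-14,0,0],"rot": [0,0,0]},{"grip": 1,"travel": [-14,0,0],"rot": [0,0,0]}])

```text
time: 5.2
ee_pos: [0.5974, 0.1264, 0.2554]
ee_rot: [[0.001, 0.337, 0.941], [0.0, 0.941, -0.337], [-1.0, 0.001, 0.001]]
force: [0.6, -0.1, -1.2]
finger_gap: 0.0003
```

Run:
```python
from d import *
s=capture("scene");t=capture("top")
cv2.imwrite("pics/c4.png",np.hstack([cv2.resize(s[100:300,270:470],(400,400)),cv2.resize(t[60:260,230:430],(400,400))]))
s0=cv2.imread("pics/scene0.png")
o=(5,180,150),(20,255,255);g=(50,150,80),(75,255,255);b=(108,200,120),(125,255,255)
for im in(s0,s):
    w=np.zeros_like(im);w[170:300,285:385]=im[170:300,285:385]
    print([blobs(w,*k,8) for k in(o,g,b)])
print("orange",plane("scene",blobs(w,*o)[0][0],.027))
d=np.abs(s.astype(int)-s0).max(2)
print("mouse diff",d[230:290,150:205].max(),"mug/mic diff",d[125:210,392:450].max())
go([.597,.126,.3])
```

```text
[[(array([345.5, 257.7]), 77)], [(array([308.2, 190.9]), 165), (array([360.3, 189.8]), 162)], []]
[[(array([341. , 206.5]), 51)], [(array([308.2, 190.9]), 160), (array([360.2, 189.8]), 164)], []]
orange [0.56619406 0.08755832 0.027     ]
mouse diff 12 mug/mic diff 105
5.3 [0.597  0.1263 0.2534] [ 0.09 -0.18 -0.21] 0.00040687676714221333 travel [-4.66 -0.03  0.  ] rot [ 0.004 -0.002  0.001]
```

View pics/c4.png

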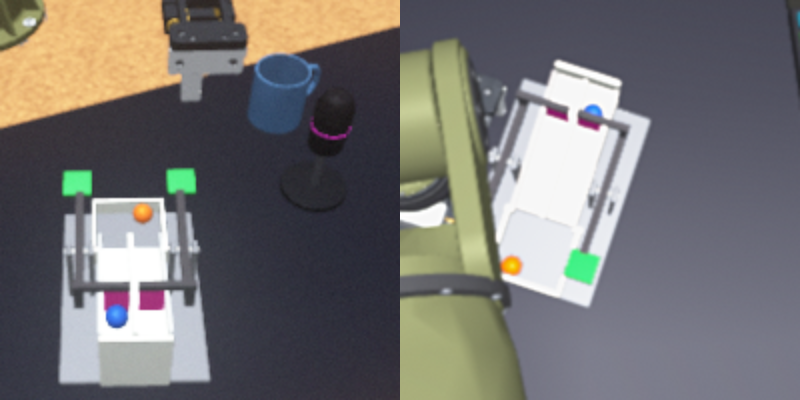

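Orange lies in the tray, both paddles are up to within 0.1 px of the start, both gates are shut and blue is in place. I still need to confirm the ball is at rest and explain the mug-area difference, which is probably the gripper's edge.

Call:
arm_command(series=[{"grip": 1,"travel": [-3,0,0],"rot": [0,0,0]},{"grip": 1,"travel": [-5,0,0],"rot": [0,0,0]},{"grip": 1,"travel": [-5,0,0],"rot": [0,0,0]},{"grip": 1,"travel": [-5,0,0],"rot": [0,0,0]},{"grip": 1,"travel": [-5,0,0],"rot": [0,0,0]},{"grip": 1,"travel": [-5,0,0],"rot": [0,0,0]},{"grip": 1,"travel": [-5,0,0],"rot": [0,0,0]},{"grip": 1,"travel": [-5,0,0],"rot": [0,0,0]}])

```text
time: 6.1
ee_pos: [0.5974, 0.1264, 0.3041]
ee_rot: [[-0.001, 0.337, 0.941], [-0.0, 0.941, -0.337], [-1.0, -0.0, -0.0]]
force: [-0.7, -1.4, -0.1]
finger_gap: 0.0004
```

Run:
```python
from d import *
s0=cv2.imread("pics/scene0.png")
for i in range(3):
    s=capture("scene");w=np.zeros_like(s);w[170:300,285:385]=s[170:300,285:385]
    print(get_obs()['time'],blobs(w,(5,180,150),(20,255,255)),blobs(w,(50,150,80),(75,255,255)))
d=np.abs(s.astype(int)-s0).max(2)[125:210,385:450]
ys,xs=np.where(d>30);print(len(xs),xs.min()+385 if len(xs) else'',xs.max()+385 if len(xs) else'',ys.max()+125 if len(xs) else '')
print("mic+right of mug diff",d[:,20:].max())
bm=lambda im:[q for q in blobs(im[125:170,392:435],(95,100,60),(115,255,255),100)]
print(bm(s0),bm(s), "blue ball",[np.argwhere((im[245:270,318:338,0]>im[245:270,318:338,2].astype(int)+100)).mean(0).round(2) for im in(s0,s)])
```

```text
6.15 [(array([340.9, 206.5]), 49)] [(array([308.1, 191.1]), 161), (array([360.3, 189.8]), 161)]
6.2 [(array([341. , 206.5]), 51)] [(array([308.2, 191. ]), 164), (array([360.2, 189.8]), 164)]
6.25 [(array([340.9, 206.4]), 50)] [(array([308.1, 191. ]), 162), (array([360.3, 189.8]), 164)]
0   
mic+right of mug diff 14
[(array([18. , 20.9]), 1019)] [(array([18.1, 20.9]), 1039)] blue ball [array([12.5 ,  9.73]), array([12.52,  9.79])]
```

Everything is still and undisturbed, and the earlier mug-area difference has gone, so I'm handing in.

```bash
python3 -c "
from bench import *
print(job_done())"
```

```text
the job is handed in; nothing more can be done
None
```

The job is done and handed in at about 6.3 s. I pressed the left paddle (orange's side) with the closed fingers. The gate lifted, the orange gumball rolled into the tray, and I let the paddle come back up and moved the arm clear.

**Last checks in the scene camera:**
- **Orange gumball:** it lies in the tray and is still, within 0.1 px over the last readings.
- **Levers:** both paddles are back within 0.2 px of their start positions, so both gates are shut.
- **Blue gumball:** it moved less than 0.1 px from where it waited.
- **Mouse, mug and microphone:** the mug and microphone matched the first picture in the last check. The mouse matched in the check before it.

One reading disagreed along the way: an earlier picture differed from the start near the mug. It disappeared once the arm rose further, so I put it down to the gripper being in view. I did not measure the lever angle. From the gate's lift and the depth I pressed, I put it well past the required 0.25 rad.

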